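# Clamp the brass stick and hold the loupe over it at focus

### The job

Turn the crank of the little vise clockwise until the jaw grips the brass stick firmly, and leave it clamped. Then take the hand loupe from its rest by the handle and hold it level in the air, its lens centred over the stick and at the height of the red collar on the vise's post. Finish while still holding it there, the loupe touching nothing but the gripper, and do not disturb the other tools on the bench.

Things in the scene. Friction and masses are not known exactly. Their poses are not given: they have to be found in the camera images.
- vise: grey crank vise fixed to the bench, foot 86 x 215 mm. Origin: underside, below the middle of the bed; z up, y along the vise towards the crank gearbox, x along the jaws. Bed top 30 mm above the bench; fixed jaw face at y = -25 mm, sliding jaw face at y = +1 mm with the crank at 0; jaws 64 mm wide, up to 58 mm high. Gearbox y = 49 to 105 mm, 49 mm high.
- vise_jaw: sliding jaw (grey block, steel face pad). Moves along the vise's -y, 4 mm per rad of crank, and pushes the stick against the fixed jaw. The pad is sprung (roughly 7 to 10 N per mm, up to 4 mm), so the grip builds up over about half a radian of crank after contact. Origin: at the vise's origin while the crank reads 0.
- vise_crank (a joint): crank angle in rad, 0 to 5.7, grows clockwise seen from above and closes the jaw; starts between 0 and 1.0. The pad starts to press the stick on the fixed jaw at about 4.1; at 4.6 it grips with about 13 N. Stiff: about 3 N at the knob when free, some 4 N at 13 N of grip. It stays where it is left and holds up to about 20 N of grip.
- crank_axis (a point): point on the crank's upright axis, 66 mm above the bench
- knob_grip (a point): middle of the crank's upright black knob (15 mm thick, 30 mm tall, from 66 to 96 mm above the bench), 36 mm from the crank axis, on the vise's -x side of it at crank angle 0. The knob spins freely on the crank, so it may be pinched from above and led round without turning the gripper.
- brass_stick: cast brass stick, 9 x 48 x 8 mm, lying loose on the vise's bed between the jaws, along them. Origin: centre of its underside; its long axis is its own y.
- loupe: hand loupe: round lens in a dark steel rim (64 mm across, 12 mm thick), straight dark wooden handle; 0.05 to 0.1 kg. Origin: centre of the lens's underside; z is the lens axis (up). The handle points along -x, its wood from x = -48 to -133 mm, 13 mm wide, 12 mm high. It lies flat on the loupe rest, the handle sticking out freely towards the robot.
- lens_center (a point): centre of the lens, 6 mm above the loupe's underside; axes as the loupe's
- handle_grip (a point): point on the middle of the handle's cross-section, 80 mm from the lens centre; a good place to grip across (along the loupe's y), 34 mm above the bench at the start
- loupe_rest: low wooden block with a cork top, 84 x 78 x 28 mm, fixed; the loupe's lens lies on its middle. Origin: centre of its underside
- focus_collar: red collar (20 mm across, 8 mm tall), fixed on the vise's upright focus post (8 mm thick, 162 mm high, at x = +30, y = -82 mm of the vise). It marks the height at which the middle of the lens belongs, 105 to 130 mm above the bench. Origin: its centre
- ring_clamp: wooden ring clamp, 120 mm long, a bystander to leave alone
- bur_block: yellow stand full of burs, a bystander to leave alone
- tweezers: tweezers with red grips, 150 mm long, a bystander to leave alone
- scribe: steel scribe, 151 mm long, a bystander to leave alone
- small_pot: small clear screw-lid pot, 47 mm wide, a bystander to leave alone
Not all that is in view belongs to the job. Leave any orange look-alike of the loupe_rest alone.

How it is judged:
On the way, in this order (a step that is already met when the one before it is completed fails the run):
1. the stick is clamped between the jaws (sliding jaw presses it with more than 5 N) (contact force between vise_jaw and brass_stick above 5 N), for 0.2 s.
2. the loupe has been lifted clear of its rest (height (world z) of lens_center above 0.06 m and contact force between loupe and loupe_rest below 0.1 N), for 0.2 s.
At the end, for the whole second after the job is handed in: The stick is still clamped (more than 5 N from the sliding jaw); the gripper holds the loupe still (under 20 mm/s) and level within 7 degrees, lens centre within 12 mm horizontally of the stick's centre and within 8 mm of the collar's mid height, touching neither vise, post collar, stick nor rest (contact force between vise_jaw and brass_stick above 5 N and horizontal distance between lens_center and brass_stick below 0.012 m and z of lens_center in the frame of focus_collar between -0.008 and 0.008 m and angle between lens_center's own z axis and vertical below 0.12 rad and linear speed of loupe below 0.02 m/s and contact force between the fingers and loupe above 1 N and contact force between loupe and vise below 0.2 N and contact force between loupe and loupe_rest below 0.2 N and contact force between loupe and focus_collar below 0.2 N and contact force between loupe and brass_stick below 0.2 N); the arm keeps its last pose, push and grip.
It fails at once if a bystanding tool is moved by more than 30 mm (distance of any of ring_clamp, bur_block, tweezers, scribe, small_pot from where it was at the start of the episode above 0.03 m).
It also fails if it takes over 54 s, if anything falls off the work surface, if the arm or the gripper's body presses on something with over 40 N, if the wrist force passes 120 N, or if a joint passes its speed limit or range.

### The arm

A 7-joint arm with a two-finger parallel gripper is mounted at the origin on a cart in front of the work surface, level with it; the furniture and walls round the work are solid. World frame = base frame: x ahead of the robot, y to its left, z up, the work surface at z = 0. Lengths are in m, angles in rad, forces in N, time in s.
With the tool pointing down it reaches from about 0.4 to 0.875 m from the base axis. Payload 6.5 kg.
Tool frame: the origin (TCP) lies between the finger pads; the fingertips stand 17 mm ahead of it and the grasp point (between the pads) lies 2 mm behind it; z points along the fingers, y is the direction in which the jaws open and shut (so a half turn about z gives the same grasp; the last joint's range is limited). The gripper opens to 85 mm and grips with 20 to 120 N. Pads are 22 mm wide; open, the fingers measure 114 mm over their backs; the gripper's body (76 mm by 85 mm) begins 54 mm behind the grasp point. The pads swing forward as they close: fully open they stand 13 mm farther back than shut.
Start: joints at [1.196, 0.536, -0.004, 1.538, 0.003, 1.067, -0.071], TCP at [0.198, -0.619, 0.248] pointing down, gripper open.
Joint ranges: [-2.7, 2.7], [-0.37, 2.16], [-1.27, 1.26], [0.24, 2.4], [-1.31, 4.45], [0.19, 1.91], [-2.76, 2.76]. Speed limits (rad/s): [2.39, 2.39, 3.14, 3.14, 3.14, 3.14, 3.14].

### API

Orientations are given as a unit quaternion [x, y, z, w].
In Python, from plant import bot, eyes gives the robot as it stands.
- The arm moves only by the tool send_rows, never from a script. Its argument "moves" is a list of rows, each a list of 2 entries, a list of its own where there are three numbers: the shift along the tool's x, y, z each as a share of 0.1 m, from -1 to 1, then the turn, a rotation vector about the tool's x, y, z each as a share of pi rad, from -1 to 1. In form: [[[dx, dy, dz], [wx, wy, wz]], ...]. A call has 1 to 10 rows; each row shifts and turns the pose as measured when the row begins, along the tool's axes as they then stand; what a row does not reach is not made up. A row lasts 1/10 s, in which the tool goes at most 50 mm and 8.59 degrees, less where a joint would pass 70% of its speed; a pose out of reach is approached as far as the arm can. A call with a number of a shift or a turn outside -1 to 1 is refused whole. A call with a gripper value outside its range is refused whole. "grip" is the closure, from 0 (fully open) to 1 (shut), set as the call begins (left out, the last holds). The fingers move at their own pace and stop on an object; "force" is the grip in N (left out, the last holds). Time passes only in rows, so rows that do not move let the fingers close. It gives the time, the measured TCP pose, the force and the opening at its end, in the units of the state.
- bot.get_obs(): the state, without advancing time (a new reading comes with each control period).
- eyes.grab_frame(name): name is "scene" or "top" or "wrist"; returns the picture (384x512x3 uint8, red, green, blue); there is no depth.
- eyes.get_calibration(name): a dict with "K" (3x3 intrinsics, pixels), "origin" and "rotation" of the camera in the world. Camera axes: x right, y up, looking along -z (the intrinsics and any distortion apply to the point x, -y, -z); pixel columns grow to the right and rows downward; lengths in m; the calibration is good to about 2 mm. A picture is of the moment at which its call begins: read the wrist's pose just before it. get_calibration takes no time and is no camera call; for the wrist camera it gives the pose at the moment of the call.
- bot.job_done(): hands the job in, once; it reports no verdict.
The state is a dict: "time_s": time; "q": joint angles; "dq": joint speeds; "tau": joint torques, N m; "eef_pos": TCP position; "orientation": TCP orientation; "wrist_force": force on the tool from outside, world axes, zero at the start; "wrist_torque": the same for the moment, N m; "grip_width": opening from 0.0 (shut) to 1.0 (fully open).
Only numpy, scipy, OpenCV 4.12 (cv2) and the standard library are available. Lean on these libraries where they do the work, as an engineer would, in place of code of your own. Each camera call takes 0.05 s, during which the arm holds its last target.

## Working session

There is one attempt and no reset: what is moved stays moved. The work goes in short steps, Python scripts to look and compute and a tool call to move; the robot and the scene stay as the last step left them, time stands still between calls to the robot, and variables do not carry over. Pictures are saved under pics/ and viewed, and the job is handed in when it is done.

Besides the shell and the picture viewer there is one more tool, called after "Call:" as a command line: name --argument value ..., lists and objects as JSON in quotes. send_rows: Moves the arm, as the interface text tells. Shift numbers are shares of 0.1 m and turn numbers shares of pi rad, none past 1 either way. Its arguments: {"type":"object","properties":{"moves":{"type":"array"},"grip":{"type":"number"},"force":{"type":"number"}},"required":["moves"]}

```bash
ls; mkdir -p pics
python3 - <<'E'
from plant import bot, eyes
import cv2
o=bot.get_obs(); print(o)
for n in ["scene","top"]:
    im=eyes.grab_frame(n); cv2.imwrite(f"pics/{n}0.png",im[:,:,::-1]); c=eyes.get_calibration(n); print(n,c)
E
```

```text
pics
{'time_s': 0.0, 'q': array([ 1.19578647,  0.53715754, -0.00444948,  1.53892566,  0.00260961,
        1.06732808, -0.07122492]), 'dq': array([-0.0002838 , -0.0013209 , -0.00030624, -0.00151001,  0.00054292,
       -0.00139834, -0.00070362]), 'tau': array([-5.59878827e-04, -5.83411360e+01,  1.04838777e+00, -2.59104967e+01,
        1.23651495e-02,  9.46168089e-03, -2.16481817e-05]), 'eef_pos': array([ 0.19734247, -0.6186471 ,  0.24739809]), 'orientation': array([ 9.88098118e-01,  1.53822261e-01, -2.06092260e-04, -8.82688126e-04]), 'wrist_force': array([ 0.42897131, -0.10084836,  0.715191  ]), 'wrist_torque': array([-0.02042871,  0.04235572,  0.01320126]), 'grip_width': 1.0024513894348435}
scene {'K': array([[491.84067356,   0.        , 258.76335829],
       [  0.        , 491.84067356, 196.44918962],
       [  0.        ,   0.        ,   1.        ]]), 'origin': array([-0.12159814,  0.53281072,  0.71390618]), 'rotation': array([-0.17843814,  0.47058015,  0.80928891, -0.30292838])}
top {'K': array([[460.55539717,   0.        , 252.01700215],
       [  0.        , 460.55539717, 190.73403558],
       [  0.        ,   0.        ,   1.        ]]), 'origin': array([ 0.25389528, -0.24124368,  1.50356867]), 'rotation': array([-0.07414386,  0.07218648,  0.70591305, -0.70069863])}
```

View pics/scene0.png

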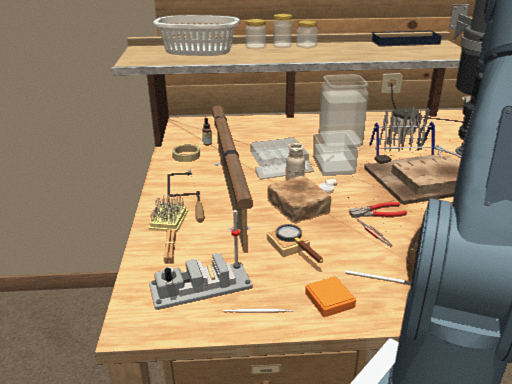

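View pics/top0.png

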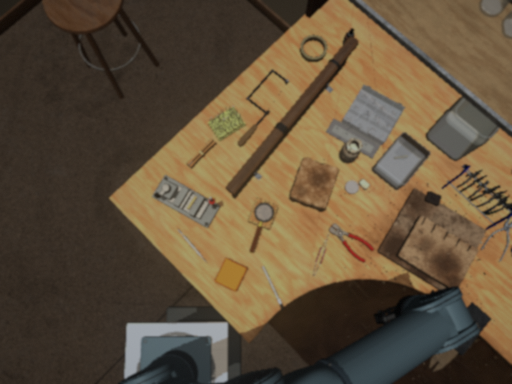

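The scene view shows the vise at about (200,280), with the knob at (168,273) and the red collar at (236,232). The loupe is at (290,235) with its handle running to (320,262). In the top view the vise is near (187,200) and the lens near (264,212). Next I'll enlarge the top view.

```bash
cat > h.py <<'E'
import numpy as np, cv2
from scipy.spatial.transform import Rotation as R
from plant import bot, eyes
def ray(c,u,v):
    K=c["K"]; d=np.array([(u-K[0,2])/K[0,0],-(v-K[1,2])/K[1,1],-1.0])
    return np.array(c["origin"]),R.from_quat(c["rotation"]).apply(d)
def onz(c,u,v,z):
    o,d=ray(c,u,v); return o+d*(z-o[2])/d[2]
def proj(c,p):
    q=R.from_quat(c["rotation"]).inv().apply(np.array(p)-c["origin"]); K=c["K"]
    return np.array([K[0,0]*q[0]/-q[2]+K[0,2],K[1,1]*(-q[1])/-q[2]+K[1,2]])
def tri(l):
    A=np.zeros((3,3));b=np.zeros(3)
    for c,u,v in l:
        o,d=ray(c,u,v);d=d/np.linalg.norm(d);P=np.eye(3)-np.outer(d,d);A+=P;b+=P@o
    x=np.linalg.solve(A,b); 
    res=[np.linalg.norm((np.eye(3)-np.outer(d/np.linalg.norm(d),d/np.linalg.norm(d)))@(x-o)) for o,d in [ray(*k) for k in l]]
    return x,res
def crop(im,x0,y0,x1,y1,s,name):
    cv2.imwrite(name,cv2.resize(im[y0:y1,x0:x1],None,fx=s,fy=s,interpolation=cv2.INTER_CUBIC))
E
python3 - <<'E'
from h import *
t=cv2.imread("pics/top0.png"); s=cv2.imread("pics/scene0.png")
crop(t,140,160,300,270,5,"pics/top0c.png"); crop(s,140,200,340,330,4,"pics/scene0c.png")
T=eyes.get_calibration("top");S=eyes.get_calibration("scene")
print("vise top",onz(T,187,200,.03),"scene",onz(S,200,285,.03)); print("lens",onz(T,264,212,.034),onz(S,288,233,.034))
E
```

```text
vise top [ 0.53465956 -0.02624556  0.03      ] scene [ 0.5162367  -0.00167458  0.03      ]
lens [ 0.49254122 -0.27645287  0.034     ] [ 0.4936757  -0.27697044  0.034     ]
```

View pics/top0c.png

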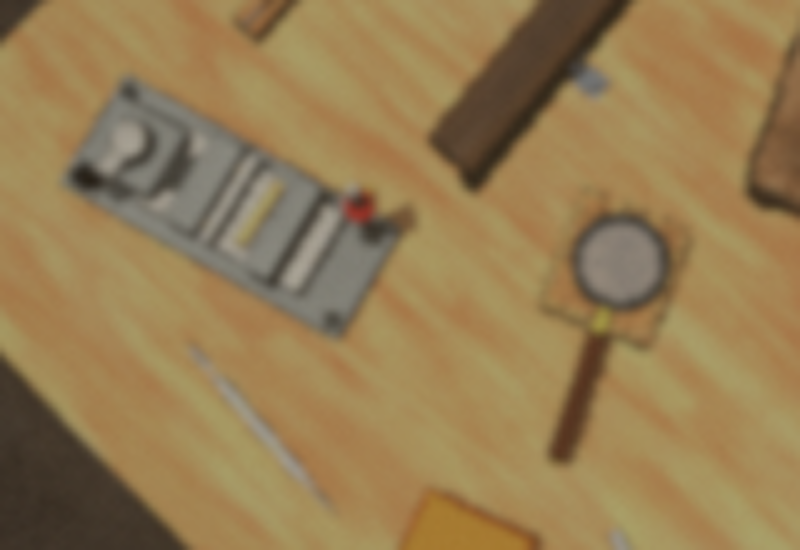

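View pics/scene0c.png

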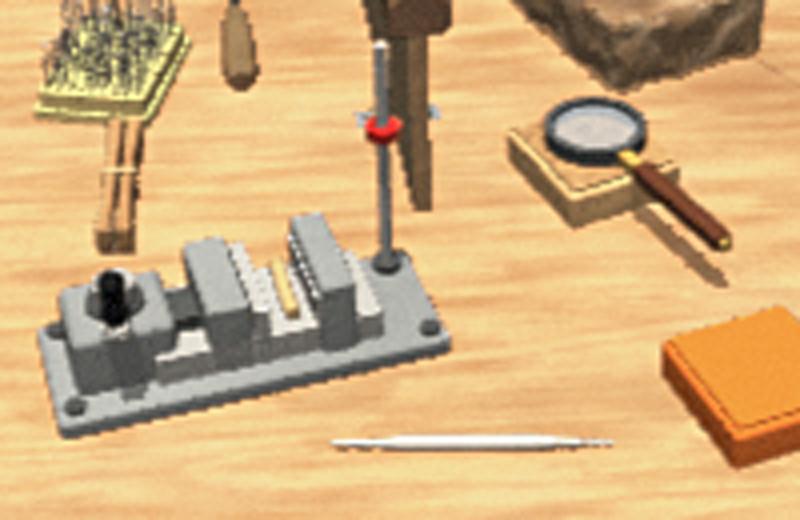

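Run:
```python
from h import *
T=eyes.get_calibration("top");S=eyes.get_calibration("scene")
tc=lambda x,y:(140+x/5-.4,160+y/5-.4); sc=lambda x,y:(140+x/4-.37,200+y/4-.37)
for h in(.008,.012):
  P=np.array([onz(T,*tc(*p),h)[:2] for p in [(128,78),(62,180),(342,338),(405,235)]])
  print(h,P.mean(0),[np.linalg.norm(P[i]-P[i-1]) for i in range(4)],P.round(4).tolist())
  d=(P[0]+P[1]-P[2]-P[3]);print("yaw of vise y",np.arctan2(d[1],d[0]))
  Q=np.array([onz(S,*sc(*p),h)[:2] for p in [(62,425),(452,338)]]); print("scene",Q,np.linalg.norm(Q[0]-Q[1]),np.arctan2(*(Q[0]-Q[1])[::-1]))
print("collar",tri([(T,*tc(359,207)),(S,*sc(383,128))]))
print("knob top/scene",tri([(T,*tc(88,177)),(S,*sc(113,282))]),onz(T,*tc(88,177),.096),onz(S,*sc(113,275),.096))
print("hub",onz(T,*tc(133,138),.066))
print("stick",onz(T,*tc(260,212),.038),onz(S,*sc(286,288),.038))
print("lens",tri([(T,*tc(621,262)),(S,*sc(595,130))]),onz(T,*tc(621,262),.04),onz(S,*sc(595,130),.04))
print("handle end",tri([(T,*tc(560,458)),(S,*sc(722,240))]))
```

```text
0.008 [ 0.53555178 -0.02070928] [np.float64(0.21512088001899907), np.float64(0.08075696781811637), np.float64(0.21523289920299493), np.float64(0.07917460117676633)] [[0.6238, 0.0518], [0.5546, 0.0933], [0.4479, -0.0936], [0.5159, -0.1343]]
yaw of vise y 1.048683503140833
scene [[ 0.55822405  0.08864201]
 [ 0.45084215 -0.09723794]] 0.21466770583656813 1.0469391243842974
0.012 [ 0.53479847 -0.02129912] [np.float64(0.21454552461342286), np.float64(0.08054097782231492), np.float64(0.21465724419450222), np.float64(0.07896284332802855)] [[0.6228, 0.051], [0.5538, 0.0924], [0.4474, -0.094], [0.5152, -0.1346]]
yaw of vise y 1.0486835031408326
scene [[ 0.55437185  0.09115888]
 [ 0.44759843 -0.09366778]] 0.21345129656686102 1.0469391243842971
collar (array([ 0.51529152, -0.11339276,  0.11110623]), [np.float64(0.00024838473449012967), np.float64(0.0002483847344902467)])
knob top/scene (array([0.53972761, 0.05849955, 0.09340627]), [np.float64(0.0006797459916311277), np.float64(0.0006797459916311148)]) [0.53867584 0.05747603 0.096     ] [0.54208634 0.05708673 0.096     ]
hub [0.5699625  0.03594842 0.066     ]
stick [ 0.52643192 -0.04245381  0.038     ] [ 0.52356827 -0.04234925  0.038     ]
lens (array([ 0.4918009 , -0.27576818,  0.03803151]), [np.float64(0.00010556789623649734), np.float64(0.00010556789623652345)]) [ 0.49157177 -0.27566602  0.04      ] [ 0.4899144  -0.27345364  0.04      ]
handle end (array([ 0.36732017, -0.23519755,  0.03783689]), [np.float64(0.0007446851775366429), np.float64(0.0007446851775367477)])
```

Call:
send_rows --moves '[[[0.32, -0.31, 0], [0, 0, 0]], [[0.32, -0.31, 0], [0, 0, 0]], [[0.32, -0.31, 0], [0, 0, 0]], [[0.32, -0.31, 0], [0, 0, 0]], [[0.32, -0.31, 0], [0, 0, 0]], [[0.32, -0.31, 0], [0, 0, 0]], [[0.32, -0.31, 0], [0, 0, 0]], [[0.32, -0.31, 0], [0, 0, 0]], [[0.32, -0.31, 0], [0, 0, 0]], [[0.32, -0.31, 0], [0, 0, 0]]]' --grip 0 --force 30

```text
time_s: 1.1
eef_pos: [0.4098, -0.217, 0.2434]
orientation: [0.989, 0.147, -0.003, -0.001]
wrist_force: [0.9, 0.1, 0.7]
grip_width: 0.997
```

Call:
send_rows --moves '[[[0.36, -0.34, -0.02], [0, 0, 0]], [[0.36, -0.34, -0.02], [0, 0, 0]], [[0.36, -0.34, -0.02], [0, 0, 0]], [[0.36, -0.34, 0], [0, 0, 0]], [[0.36, -0.34, 0], [0, 0, 0]], [[0, 0, 0], [0, 0, 0.04]], [[0, 0, 0], [0, 0, 0.04]], [[0, 0, 0], [0, 0, 0.04]], [[0, 0, 0], [0, 0, 0.04]], [[0, 0, 0], [0, 0, 0.04]]]'

```text
time_s: 2.1
eef_pos: [0.5332, 0.0124, 0.2466]
orientation: [0.985, -0.17, -0.005, -0.002]
wrist_force: [0.4, 0.4, 0.5]
grip_width: 1.001
```

Run:
```python
from h import *
o=bot.get_obs(); c=eyes.get_calibration("wrist"); im=eyes.grab_frame("wrist")
cv2.imwrite("pics/w1.png",im[:,:,::-1]); print(o["eef_pos"],o["orientation"],o["q"],c)
np.savez("w1.npz",K=c["K"],origin=c["origin"],rotation=c["rotation"])
```

```text
[0.53319309 0.01235934 0.24660771] [ 0.98535567 -0.17042851 -0.0049863  -0.00185884] [ 0.06099631  0.35473197 -0.2053019   1.83313058  0.07800246  0.97043353
 -2.08987522] {'K': array([[283.02855305,   0.        , 258.59532451],
       [  0.        , 283.02855305, 184.51607149],
       [  0.        ,   0.        ,   1.        ]]), 'origin': array([ 0.59592991, -0.01092287,  0.37179931]), 'rotation': array([ 0.07792915, -0.11189526,  0.8100281 , -0.57031655])}
```

View pics/w1.png

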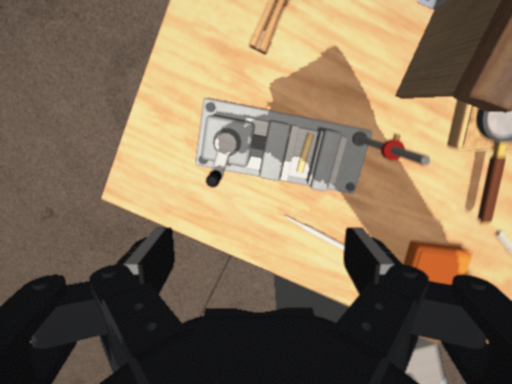

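Run:
```python
from h import *
im=cv2.imread("pics/w1.png"); crop(im,190,90,390,210,4,"pics/w1c.png")
```

```text
(no output)
```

View pics/w1c.png

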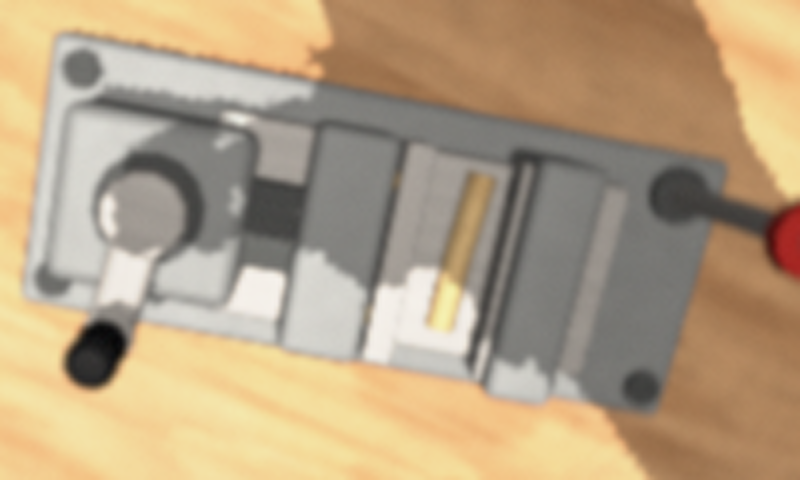

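Run:
```python
from h import *
W=dict(np.load("w1.npz")); T=eyes.get_calibration("top");S=eyes.get_calibration("scene")
f=lambda x,y:(190+x/4-.37,90+y/4-.37)
tc=lambda x,y:(140+x/5-.4,160+y/5-.4); sc=lambda x,y:(140+x/4-.37,200+y/4-.37)
k=onz(W,*f(92,363),.096);h=onz(W,*f(144,213),.066);print("knob",k,"hub",h,np.linalg.norm((k-h)[:2]))
P=np.array([onz(W,*f(*p),.038) for p in[(472,173),(495,177),(428,327),(450,330)]]);print("stick",P.mean(0))
P=np.array([onz(W,*f(*p),.010) for p in[(60,35),(725,165),(655,412),(25,298)]]);print(P,P.mean(0),[np.linalg.norm(P[i]-P[i-1]) for i in range(4)])
d=P[0]+P[3]-P[1]-P[2];print(np.arctan2(d[1],d[0]))
print("collar",tri([(W,393,149.5),(T,*tc(359,207)),(S,*sc(383,128))]))
print("collar",tri([(W,393,149.5),(S,*sc(383,128))]))
print("knobtop",tri([(W,*f(92,363)),(S,*sc(113,277))]),tri([(W,*f(92,363)),(T,*tc(88,177))]))
print("lens",onz(W,494,125,.04))
```

```text
knob [0.54289821 0.05771265 0.096     ] hub [0.57114748 0.03615126 0.066     ] 0.03553750903585735
stick [ 0.52608878 -0.04374049  0.038     ]
[[ 0.62582264  0.0490363   0.01      ]
 [ 0.51893137 -0.13308462  0.01      ]
 [ 0.44718628 -0.09179042  0.01      ]
 [ 0.55398675  0.09136359  0.01      ]] [ 0.53648176 -0.02111879  0.01      ] [np.float64(0.08337861782921802), np.float64(0.21117237786562607), np.float64(0.08278024671403986), np.float64(0.212018228471474)]
1.0414672231032
collar (array([ 0.5160585 , -0.11395794,  0.1103797 ]), [np.float64(0.0008544279408537751), np.float64(0.0008905224960777599), np.float64(0.00039156032565343087)])
collar (array([ 0.5164967 , -0.11482255,  0.10972355]), [np.float64(0.00011328707660148521), np.float64(0.00011328707660138413)])
knobtop (array([0.5423823 , 0.05761231, 0.09485572]), [np.float64(0.00048422759310275457), np.float64(0.00048422759310269857)]) (array([0.54085351, 0.06002744, 0.08544075]), [np.float64(0.0003050069575710247), np.float64(0.00030500695757101757)])
lens [ 0.48416922 -0.2575743   0.04      ]
```

```bash
cat >> h.py <<'E'
def plan(goal,yaw=None,n=1):
    """shares per row (n rows) to world goal; yaw = heading of tool x"""
    o=bot.get_obs(); r=R.from_quat(o["orientation"]); d=r.inv().apply(np.array(goal)-o["eef_pos"])
    x=r.apply([1,0,0]); h=np.arctan2(x[1],x[0]); yaw=h if yaw is None else yaw
    g=R.from_euler("z",yaw)*R.from_euler("x",np.pi)
    w=(r.inv()*g).as_rotvec()
    print("at",o["eef_pos"].round(4),"t",o["time_s"],"yaw",h.round(3),"F",o["wrist_force"].round(1),"gw",round(o["grip_width"],3),"| shift",(d/.1/n).round(3),"turn",(w/np.pi/n).round(4))
E
python3 -c "
from h import *
plan([.5422,.0577,.088],-.315,1)"
```

```text
at [0.5331 0.0124 0.2465] t 2.15 yaw -0.349 F [-1.1 -0.7 -1.1] gw 1.006 | shift [-0.053 -0.454  1.587] turn [-0.0006  0.0034 -0.0107]
```

Call:
send_rows --moves '[[[-0.05, -0.23, 0.2], [0, 0.0034, -0.0107]], [[0, -0.22, 0.3], [0, 0, 0]], [[0, 0, 0.4], [0, 0, 0]], [[0, 0, 0.3], [0, 0, 0]], [[0, 0, 0], [0, 0, 0]]]' --grip 0.3

```text
time_s: 2.65
eef_pos: [0.5446, 0.0582, 0.1238]
orientation: [0.989, -0.151, 0.002, -0.001]
wrist_force: [-1.6, -0.6, 1.1]
grip_width: 0.698
```

Run:
```python
from h import *
plan([.5422,.0577,.088],-.315,1)
c=eyes.get_calibration("wrist"); im=eyes.grab_frame("wrist")[:,:,::-1]
cv2.imwrite("pics/w2.png",im); np.savez("w2.npz",K=c["K"],origin=c["origin"],rotation=c["rotation"])
print(proj(c,[.5422,.0577,.096]),proj(c,[.5708,.036,.066]))
```

```text
at [0.5446 0.0582 0.1238] t 2.65 yaw -0.303 F [-1.6 -0.6  1.1] gw 0.698 | shift [-0.023  0.013  0.358] turn [-0.001  -0.0012  0.0038]
[259.80328848 228.01371156] [278.19515492 161.99664186]
```

View pics/w2.png

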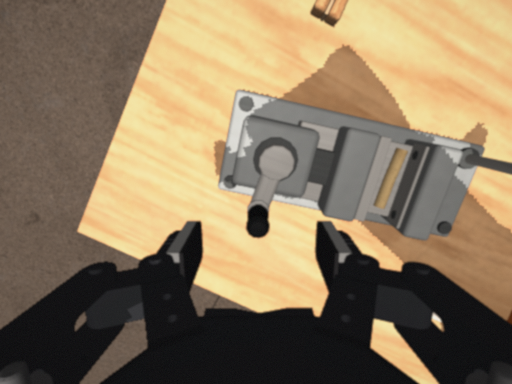

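The knob top is at (258,229) and the hub at (277,162). Both agree with the projected estimates, so I'll go down and close.

Call:
send_rows --moves '[[[-0.03, 0.01, 0.18], [0, 0, 0.003]], [[0, 0, 0.18], [0, 0, 0]], [[0, 0, 0], [0, 0, 0]]]'

```text
time_s: 3.0
eef_pos: [0.5464, 0.0578, 0.0939]
orientation: [0.988, -0.155, 0.007, -0.002]
wrist_force: [0.2, -0.0, -0.5]
grip_width: 0.699
```

Call:
send_rows --moves '[[[0, 0, 0], [0, 0, 0]], [[0, 0, 0], [0, 0, 0]], [[0, 0, 0], [0, 0, 0]], [[0, 0, 0], [0, 0, 0]]]' --grip 1

```text
time_s: 3.4
eef_pos: [0.5495, 0.0574, 0.0992]
orientation: [0.988, -0.155, 0.01, -0.003]
wrist_force: [0.4, 0.3, -7.7]
grip_width: 0.147
```

Run:
```python
from h import *
plan([.5422,.0577,.088],-.315,1)
```

```text
at [0.5495 0.0574 0.0992] t 3.4 yaw -0.312 F [ 0.4  0.3 -7.7] gw 0.147 | shift [-0.072  0.021  0.111] turn [-0.003  -0.006   0.0011]
```

Call:
send_rows --moves '[[[0, 0, 0], [0, 0, 0]], [[-0.04, 0.02, 0.06], [-0.003, -0.006, 0]], [[-0.03, 0, 0.08], [0, 0, 0]]]' --grip 0.65

```text
time_s: 3.7
eef_pos: [0.5436, 0.0578, 0.0862]
orientation: [0.988, -0.155, 0.001, -0.0]
wrist_force: [0.1, 0.4, 0.1]
grip_width: 0.348
```

Run:
```python
from h import *
plan([.5422,.0577,.088],-.315,1)
```

```text
at [0.5436 0.0578 0.0862] t 3.7 yaw -0.312 F [0.1 0.4 0.1] gw 0.348 | shift [-0.013  0.005 -0.018] turn [-0.0003 -0.0006  0.001 ]
```

Call:
send_rows --moves '[[[-0.01, 0, 0.01], [0, 0, 0]], [[0, 0, 0.01], [0, 0, 0]], [[0, 0, 0], [0, 0, 0]]]' --grip 1 --force 40

```text
time_s: 4.0
eef_pos: [0.5418, 0.0589, 0.0841]
orientation: [0.988, -0.155, 0.0, -0.0]
wrist_force: [-0.9, -1.2, 3.7]
grip_width: 0.147
```

```bash
cat >> h.py <<'E'
C=np.array([.5708,.0360]); PHI0=np.deg2rad(150)
def crank(target_list,z=.088,yaw=-.315,C=C,Rr=.036):
    o=bot.get_obs(); p=o["eef_pos"]; d=p[:2]-C; a=np.arctan2(d[1],d[0]); th=(PHI0-a)%(2*np.pi)
    if th>6: th-=2*np.pi
    print("t",o["time_s"],"pos",p.round(4),"r",np.linalg.norm(d).round(4),"crank",round(th,3),"F",o["wrist_force"].round(1),"gw",round(o["grip_width"],3))
    r=R.from_quat(o["orientation"]); print("  tilt fix",((r.inv()*R.from_euler("z",yaw)*R.from_euler("x",np.pi)).as_rotvec()/np.pi).round(4))
    for t in target_list:
        a=PHI0-t; g=np.array([C[0]+Rr*np.cos(a),C[1]+Rr*np.sin(a),z])
        print("  ->",t,(r.inv().apply(g-p)/.1).round(3)); p=g
E
python3 -c "
from h import *
crank([.3,.5,.7,.9])"
```

```text
t 4.0 pos [0.5418 0.0589 0.0841] r 0.0369 crank 0.145 F [-0.9 -1.2  3.7] gw 0.147
  tilt fix [-0.0001 -0.0001  0.0014]
  -> 0.3 [ 0.032 -0.047 -0.039]
  -> 0.5 [ 0.041 -0.059  0.   ]
  -> 0.7 [ 0.052 -0.049  0.   ]
  -> 0.9 [ 0.061 -0.038  0.   ]
```

Call:
send_rows --moves '[[[0.032, -0.047, -0.02], [0, 0, 0]], [[0.041, -0.059, -0.01], [0, 0, 0]], [[0.052, -0.049, 0], [0, 0, 0]], [[0.061, -0.038, 0], [0, 0, 0]]]'

```text
time_s: 4.4
eef_pos: [0.5602, 0.0722, 0.0842]
orientation: [0.988, -0.154, -0.006, 0.002]
wrist_force: [-3.2, -0.2, 1.3]
grip_width: 0.146
```

```bash
python3 -c "
from h import *
crank([.9,1.1,1.3,1.5,1.7])"
```

```text
t 4.4 pos [0.5602 0.0722 0.0842] r 0.0378 crank 0.763 F [-3.2 -0.2  1.3] gw 0.146
  tilt fix [0.0017 0.0038 0.0015]
  -> 0.9 [ 0.052 -0.01  -0.039]
  -> 1.1 [ 0.067 -0.025 -0.001]
  -> 1.3 [ 0.071 -0.011 -0.001]
  -> 1.5 [ 0.072  0.003 -0.001]
  -> 1.7 [ 0.07   0.017 -0.001]
```

```bash
python3 -c "
from h import *
crank([1.05,1.3,1.55,1.8,2.05])"
```

```text
t 4.4 pos [0.5602 0.0722 0.0842] r 0.0378 crank 0.763 F [-3.2 -0.2  1.3] gw 0.146
  tilt fix [0.0017 0.0038 0.0015]
  -> 1.05 [ 0.102 -0.03  -0.04 ]
  -> 1.3 [ 0.088 -0.016 -0.001]
  -> 1.55 [ 0.09   0.006 -0.001]
  -> 1.8 [ 0.085  0.028 -0.001]
  -> 2.05 [ 0.076  0.048 -0.001]
```

Call:
send_rows --moves '[[[0.102, -0.025, -0.02], [0.0017, 0.0038, 0]], [[0.088, -0.014, -0.01], [0, 0, 0]], [[0.09, 0.006, 0], [0, 0, 0]], [[0.085, 0.028, 0], [0, 0, 0]], [[0.076, 0.048, 0], [0, 0, 0]]]'

```text
time_s: 4.9
eef_pos: [0.6009, 0.0583, 0.0843]
orientation: [0.988, -0.152, -0.003, -0.001]
wrist_force: [-5.9, 0.4, -3.0]
grip_width: 0.145
```

```bash
python3 -c "
from h import *
crank([2.1,2.35,2.6,2.85,3.1])"
```

```text
t 4.9 pos [0.6009 0.0583 0.0843] r 0.0375 crank 1.98 F [-5.9  0.4 -3. ] gw 0.145
  tilt fix [-0.0002  0.0022  0.0032]
  -> 2.1 [ 0.024  0.04  -0.037]
  -> 2.35 [ 0.058  0.069 -0.   ]
  -> 2.6 [ 0.039  0.081 -0.   ]
  -> 2.85 [ 0.018  0.088 -0.   ]
  -> 3.1 [-0.005  0.09  -0.   ]
```

Call:
send_rows --moves '[[[0.045, 0.055, -0.01], [0, 0.0022, 0.003]], [[0.055, 0.072, -0.01], [0, 0, 0]], [[0.036, 0.081, 0], [0, 0, 0]], [[0.015, 0.088, 0], [0, 0, 0]], [[-0.008, 0.09, 0], [0, 0, 0]]]'

```text
time_s: 5.4
eef_pos: [0.6008, 0.0171, 0.0844]
orientation: [0.988, -0.157, -0.003, -0.002]
wrist_force: [-4.2, 7.2, -7.5]
grip_width: 0.151
```

```bash
python3 -c "
from h import *
crank([3.3,3.5,3.7,3.9,4.1])"
```

```text
t 5.4 pos [0.6008 0.0171 0.0844] r 0.0355 crank 3.181 F [-4.2  7.2 -7.5] gw 0.151
  tilt fix [-0.0011  0.0021  0.0001]
  -> 3.3 [-0.008  0.042 -0.036]
  -> 3.5 [-0.032  0.064 -0.   ]
  -> 3.7 [-0.044  0.056  0.   ]
  -> 3.9 [-0.055  0.046  0.   ]
  -> 4.1 [-0.063  0.035  0.   ]
```

```bash
sed -i 's/^C=np.array.*; PHI0/C=np.array([.5713,.0377]); PHI0/' h.py; python3 -c "
from h import *
crank([3.35,3.6,3.85,4.1])"
```

```text
t 5.4 pos [0.6008 0.0171 0.0844] r 0.036 crank 3.228 F [-4.2  7.2 -7.5] gw 0.151
  tilt fix [-0.0011  0.0021  0.0001]
  -> 3.35 [-0.015  0.041 -0.036]
  -> 3.6 [-0.046  0.077  0.   ]
  -> 3.85 [-0.064  0.063  0.   ]
  -> 4.1 [-0.078  0.045  0.   ]
```

Call:
send_rows --moves '[[[-0.02, 0.055, -0.01], [-0.001, 0.002, 0]], [[-0.046, 0.077, -0.01], [0, 0, 0]], [[-0.064, 0.063, 0], [0, 0, 0]], [[-0.078, 0.045, 0], [0, 0, 0]]]'

```text
time_s: 5.8
eef_pos: [0.5729, 0.0018, 0.0846]
orientation: [0.988, -0.156, 0.001, -0.003]
wrist_force: [2.6, 8.0, -16.5]
grip_width: 0.149
```

```bash
python3 -c "
from h import *
crank([4.2,4.4,4.6,4.7])"
```

```text
t 5.8 pos [0.5729 0.0018 0.0846] r 0.0359 crank 4.144 F [  2.6   8.  -16.5] gw 0.149
  tilt fix [-0.0022 -0.      0.0004]
  -> 4.2 [-0.019  0.007 -0.034]
  -> 4.4 [-0.07   0.014 -0.   ]
  -> 4.6 [-0.072  0.    -0.   ]
  -> 4.7 [-0.036 -0.005  0.   ]
```

Call:
send_rows --moves '[[[-0.05, 0.014, 0.01], [-0.001, 0, 0]], [[-0.06, 0.008, 0], [0, 0, 0]], [[-0.06, 0, 0], [0, 0, 0]]]'

```text
time_s: 6.1
eef_pos: [0.56, 0.0037, 0.0848]
orientation: [0.988, -0.157, 0.006, -0.003]
wrist_force: [4.9, 2.7, -20.9]
grip_width: 0.152
```

```bash
python3 -c "
from h import *
crank([4.6,4.7])"
```

```text
t 6.1 pos [0.56   0.0037 0.0848] r 0.0358 crank 4.511 F [  4.9   2.7 -20.9] gw 0.152
  tilt fix [-0.0027 -0.0033  0.0001]
  -> 4.6 [-0.032 -0.    -0.032]
  -> 4.7 [-0.036 -0.005 -0.   ]
```

Call:
send_rows --moves '[[[-0.05, 0, 0.02], [-0.002, -0.003, 0]], [[-0.04, -0.004, 0.01], [0, 0, 0]], [[0, 0, 0], [0, 0, 0]]]'

```text
time_s: 6.4
eef_pos: [0.5568, 0.0048, 0.0847]
orientation: [0.987, -0.158, 0.007, -0.002]
wrist_force: [-0.1, 5.4, -15.9]
grip_width: 0.148
```

Run:
```python
from h import *
crank([4.6,4.7])
im=eyes.grab_frame("wrist")[:,:,::-1]
cv2.imwrite("pics/w3.png",im)
```

```text
t 6.4 pos [0.5568 0.0048 0.0847] r 0.0359 crank 4.603 F [ -0.1   5.4 -15.9] gw 0.148
  tilt fix [-0.0018 -0.0042 -0.0005]
  -> 4.6 [ 0.002  0.001 -0.033]
  -> 4.7 [-0.036 -0.005 -0.   ]
```

View pics/w3.png

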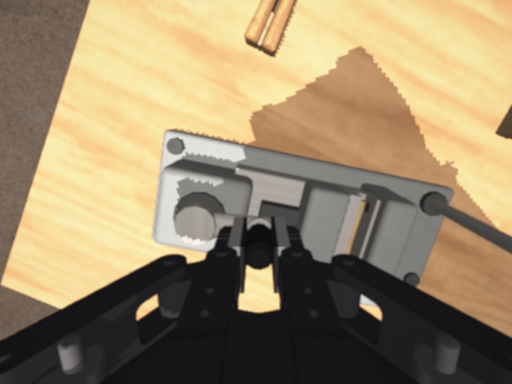

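Run:
```python
from h import *
im=cv2.imread("pics/w3.png"); crop(im,290,170,450,290,5,"pics/w3c.png")
```

```text
(no output)
```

View pics/w3c.png

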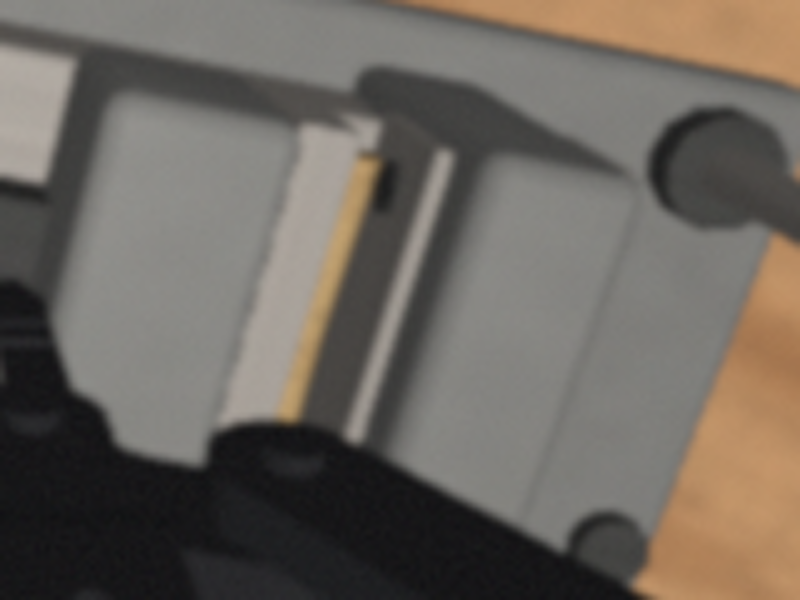

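Call:
send_rows --moves '[[[0, 0, 0.01], [0, 0, 0]], [[0, 0, 0], [0, 0, 0]], [[0, 0, -0.2], [0, 0, 0]], [[0, 0, -0.4], [0, 0, 0]], [[0, 0, -0.4], [0, 0, 0]], [[0, 0, -0.4], [0, 0, 0]], [[-0.2, 0.3, 0], [0, 0, 0]], [[0, 0, 0], [-0.002, -0.004, 0]]]' --grip 0.4

```text
time_s: 7.25
eef_pos: [0.5276, -0.0244, 0.2341]
orientation: [0.987, -0.16, 0.003, 0.004]
wrist_force: [0.3, -0.2, 0.4]
grip_width: 0.602
```

Run:
```python
from h import *
plan([.5,-.1,.25],-.315,1)
c=eyes.get_calibration("wrist"); im=eyes.grab_frame("wrist")[:,:,::-1]
cv2.imwrite("pics/w4.png",im); np.savez("w4.npz",K=c["K"],origin=c["origin"],rotation=c["rotation"])
crop(im,150,90,400,260,3,"pics/w4c.png")
```

```text
at [ 0.5276 -0.0244  0.2341] t 7.25 yaw -0.322 F [ 0.3 -0.2  0.4] gw 0.602 | shift [-0.021  0.805 -0.154] turn [ 0.0021 -0.0024 -0.0021]
```

View pics/w4c.png

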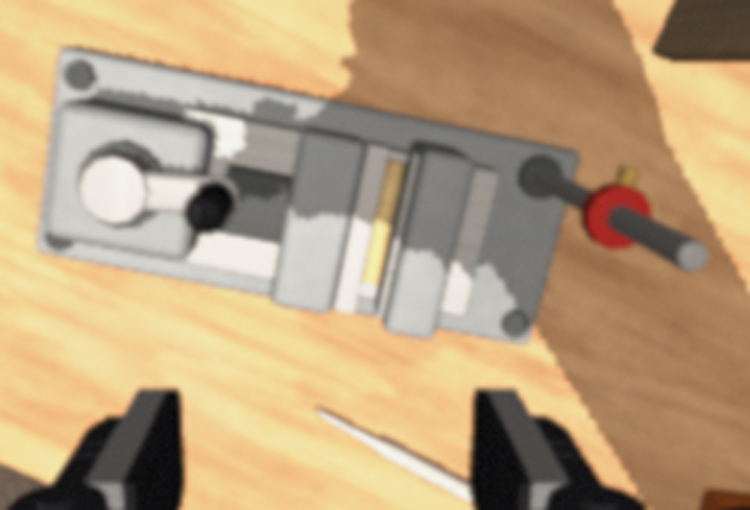

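View pics/w4.png

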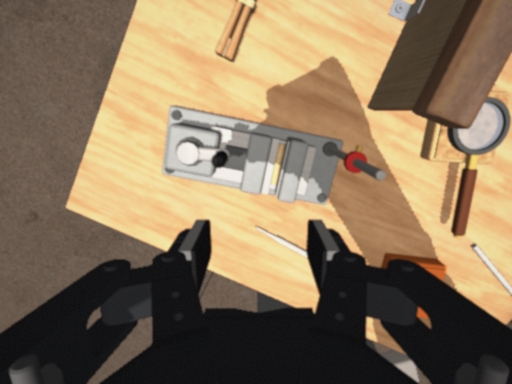

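Run:
```python
from h import *
W=dict(np.load("w4.npz")); T=eyes.get_calibration("top");S=eyes.get_calibration("scene")
f=lambda x,y:(150+x/3-.33,90+y/3-.33)
k=onz(W,*f(212,207),.096)[:2]; hb=onz(W,*f(113,190),.066)[:2]
for c in (hb,C,np.array([.5708,.036])):
  d=k-c; print("knob",k,"r",np.linalg.norm(d),"crank",(PHI0-np.arctan2(d[1],d[0]))%6.283)
print("hub",hb)
P=np.array([onz(W,*f(*p),.038) for p in[(386,160),(406,163),(364,282),(382,286)]]);print("stick",P.mean(0))
sc=lambda x,y:(140+x/4-.37,200+y/4-.37)
print("collar",tri([(W,*f(617,216)),(S,*sc(383,128))]))
print("lens",onz(W,483,124.5,.04), "hend",onz(W,460.5,233,.04))
```

```text
knob [0.55820279 0.00167233] r 0.03808089496614885 crank 4.5390951442906475
knob [0.55820279 0.00167233] r 0.03833444740917532 crank 4.537469035416592
knob [0.55820279 0.00167233] r 0.0365660850112097 crank 4.540502000397243
hub [0.57127155 0.0374405 ]
stick [ 0.52414922 -0.04876456  0.038     ]
collar (array([ 0.51789501, -0.11560403,  0.10846259]), [np.float64(0.0006024235028583243), np.float64(0.0006024235028582506)])
lens [ 0.4944778  -0.27930687  0.04      ] hend [ 0.37083252 -0.23632026  0.04      ]
```

Run:
```python
from h import *
s=cv2.imread("pics/scene0.png"); crop(s,195,95,335,275,4,"pics/s0d.png")
w=cv2.imread("pics/w4.png"); crop(w,350,0,512,260,3,"pics/w4d.png")
```

```text
(no output)
```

View pics/s0d.png

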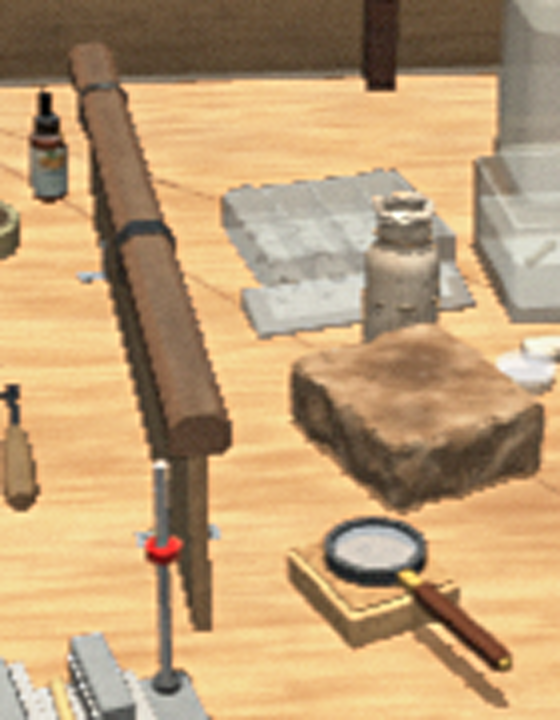

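View pics/w4d.png

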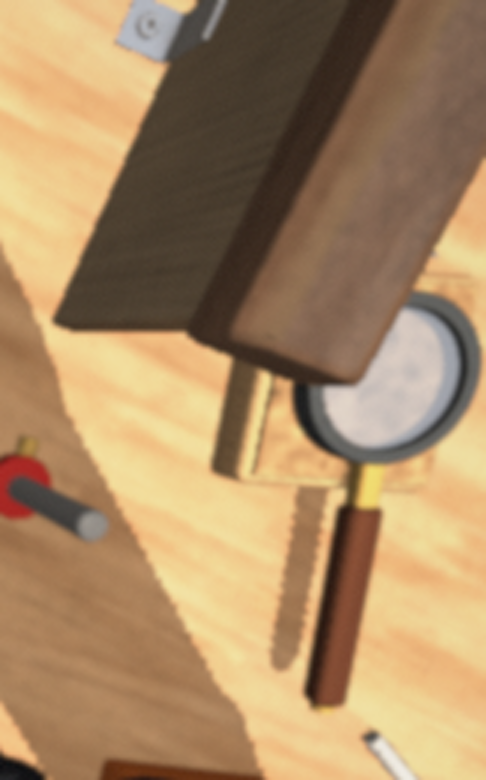

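Run:
```python
from h import *
W=dict(np.load("w4.npz")); T=eyes.get_calibration("top");S=eyes.get_calibration("scene")
tc=lambda x,y:(140+x/5-.4,160+y/5-.4); s=lambda x,y:(195+x/4-.37,95+y/4-.37); w=lambda x,y:(350+x/3-.33,y/3-.33)
print("bar left top",tri([(W,*w(232,340)),(S,*s(180,420)),(T,*tc(432,140))]))
print("bar right top",tri([(W,*w(355,382)),(S,*s(222,418)),(T,*tc(475,185))]))
print("board foot",onz(W,*w(58,322),0),onz(W,*w(188,330),0), onz(S,*s(200,628),0))
print("lens c via wrist",onz(W,*w(385,378),.04),"brass/wood joint",onz(W,*w(364,508),.034),"end",onz(W,*w(328,706),.034))
```

```text
bar left top (array([ 0.54779329, -0.16052595,  0.1573139 ]), [np.float64(0.003315387656520512), np.float64(0.0030455248228862795), np.float64(0.0005568972728586947)])
bar right top (array([ 0.52741049, -0.18417186,  0.1557709 ]), [np.float64(0.0027614928955577204), np.float64(0.00555476046033349), np.float64(0.007666702697892984)])
board foot [ 0.54894636 -0.17739526  0.        ] [ 0.52877891 -0.22760343  0.        ] [ 0.55422671 -0.18330705  0.        ]
lens c via wrist [ 0.49496618 -0.27382894  0.04      ] brass/wood joint [ 0.44510234 -0.26366639  0.034     ] end [ 0.36461287 -0.23771819  0.034     ]
```

Call:
send_rows --moves '[[[-0.06, 0.42, 0], [0.002, -0.002, -0.002]], [[-0.06, 0.42, 0], [0, 0, 0]], [[-0.06, 0.42, 0], [0, 0, 0]], [[-0.06, 0.42, 0], [0, 0, 0]], [[-0.06, 0.42, 0], [0, 0, 0]], [[-0.06, 0.42, 0], [0, 0, 0]], [[0, 0, 0.3], [0, 0, 0]], [[0, 0, 0.3], [0, 0, 0]], [[0, 0, 0.2], [0, 0, 0]], [[0, 0, 0], [0, 0, 0]]]'

```text
time_s: 8.3
eef_pos: [0.4226, -0.2634, 0.1561]
orientation: [0.988, -0.156, 0.009, 0.001]
wrist_force: [0.2, 0.1, -1.1]
grip_width: 0.599
```

Run:
```python
from h import *
plan([.4165,-.2525,.12],-.315,1)
c=eyes.get_calibration("wrist"); im=eyes.grab_frame("wrist")[:,:,::-1]
cv2.imwrite("pics/w5.png",im); np.savez("w5.npz",K=c["K"],origin=c["origin"],rotation=c["rotation"])
```

```text
at [ 0.4226 -0.2634  0.1561] t 8.3 yaw -0.314 F [ 0.2  0.1 -1.1] gw 0.599 | shift [-0.099 -0.084  0.359] turn [-0.0003 -0.006   0.0003]
```

View pics/w5.png

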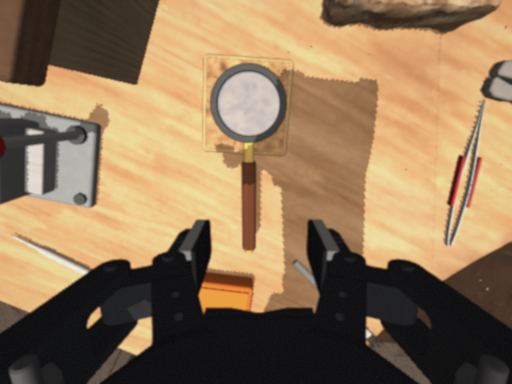

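The lens centre is at (248,102), and the handle runs straight from (249,163) to (249,249), so the gripper yaw matches it.

Run:
```python
from h import *
W=dict(np.load("w5.npz"))
L=onz(W,248.5,102.5,.040)[:2]; J=onz(W,249,162,.040)[:2]; E=onz(W,249,249,.040)[:2]
print(L,J,E,np.linalg.norm(L-J),np.linalg.norm(L-E))
d=(L-E)/np.linalg.norm(L-E);g=L-d*.08;print("yaw",np.arctan2(d[1],d[0]),"grip",g)
g2=J-d*.032; print(g2)
plan([g[0],g[1],.033],np.arctan2(d[1],d[0]))
```

```text
[ 0.4938556  -0.27845641] [ 0.44665068 -0.26304078] [ 0.36839984 -0.23676446] 0.04965828716728251 0.13220199172392544
yaw -0.32084182667183614 grip [ 0.41793797 -0.25322717]
[ 0.41628363 -0.25294908]
at [ 0.4234 -0.2637  0.1573] t 8.35 yaw -0.314 F [-0.7 -0.1  0.1] gw 0.601 | shift [-0.11  -0.083  1.241] turn [-0.0002 -0.0066  0.0021]
```

Call:
send_rows --moves '[[[-0.06, -0.04, 0.2], [0, -0.0066, 0.002]], [[-0.04, -0.04, 0.3], [0, 0, 0]], [[0, 0, 0.3], [0, 0, 0]], [[0, 0, 0], [0, 0, 0]]]'

```text
time_s: 8.75
eef_pos: [0.4228, -0.2553, 0.081]
orientation: [0.987, -0.159, 0.005, 0.002]
wrist_force: [-1.4, 0.1, 0.0]
grip_width: 0.602
```

Run:
```python
from h import *
plan([.4172,-.2531,.033],-.321)
```

```text
at [ 0.4228 -0.2553  0.081 ] t 8.75 yaw -0.32 F [-1.4  0.1  0. ] gw 0.602 | shift [-0.066 -0.004  0.48 ] turn [ 0.0005 -0.0034  0.0004]
```

Call:
send_rows --moves '[[[-0.06, 0, 0.22], [0, -0.0034, 0]], [[-0.01, 0, 0.2], [0, -0.001, 0]], [[-0.01, 0, 0.08], [0, -0.001, 0]]]'

```text
time_s: 9.05
eef_pos: [0.421, -0.2554, 0.0361]
orientation: [0.987, -0.159, 0.001, 0.002]
wrist_force: [-0.1, 0.5, 0.8]
grip_width: 0.606
```

Run:
```python
from h import *
plan([.4172,-.2531,.033],-.321)
```

```text
at [ 0.421  -0.2554  0.0361] t 9.05 yaw -0.319 F [-0.1  0.5  0.8] gw 0.606 | shift [-0.044 -0.01   0.03 ] turn [ 0.001  -0.0011  0.0007]
```

Call:
send_rows --moves '[[[-0.045, -0.01, 0.035], [0.001, -0.001, 0]], [[-0.01, 0, 0.015], [0, -0.001, 0]], [[-0.01, 0, 0.01], [0, -0.001, 0]], [[0, 0, 0.01], [0, -0.001, 0]], [[0, 0, 0.01], [0, -0.001, 0]]]' --grip 1 --force 60

```text
time_s: 9.55
eef_pos: [0.4173, -0.2535, 0.0326]
orientation: [0.987, -0.159, -0.004, -0.0]
wrist_force: [-2.4, 2.2, 7.4]
grip_width: 0.137
```

Run:
```python
from h import *
plan([.4172,-.2531,.033],-.321)
```

```text
at [ 0.4173 -0.2535  0.0326] t 9.55 yaw -0.319 F [-2.4  2.2  7.4] gw 0.137 | shift [-0.002 -0.004 -0.004] turn [0.0003 0.0027 0.0006]
```

Call:
send_rows --moves '[[[0, 0, -0.1], [0, 0, 0]], [[0, 0, -0.2], [0, 0, 0]], [[0, 0, -0.3], [0, 0, 0]], [[0, 0, -0.3], [0, 0, 0]], [[0, 0, -0.3], [0, 0, 0]], [[0, 0, -0.3], [0, 0, 0]], [[0, 0, -0.3], [0, 0, 0]], [[0, 0, -0.2], [0, 0, 0]], [[0, 0, 0], [0, 0, 0]]]'

```text
time_s: 10.45
eef_pos: [0.4188, -0.254, 0.2465]
orientation: [0.987, -0.159, -0.003, 0.0]
wrist_force: [0.3, -0.5, -0.5]
grip_width: 0.139
```

Run:
```python
from h import *
plan([.4475,-.0226,.25],-.32,6)
c=eyes.get_calibration("wrist"); im=eyes.grab_frame("wrist")[:,:,::-1]
cv2.imwrite("pics/w6.png",im); np.savez("w6.npz",K=c["K"],origin=c["origin"],rotation=c["rotation"])
```

```text
at [ 0.4188 -0.254   0.2465] t 10.45 yaw -0.319 F [ 0.3 -0.5 -0.5] gw 0.139 | shift [-0.076 -0.381 -0.006] turn [0.0001 0.0003 0.    ]
```

View pics/w6.png

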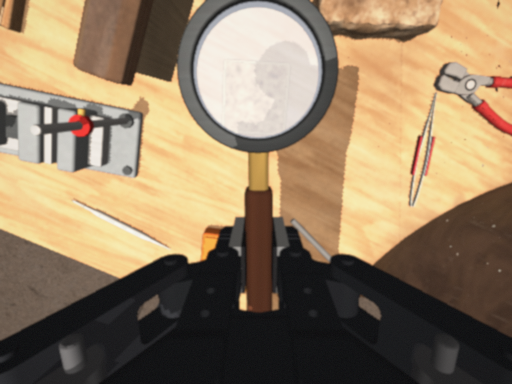

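Call:
send_rows --moves '[[[-0.07, -0.35, 0], [0, 0, 0]], [[-0.08, -0.38, 0], [0, 0, 0]], [[-0.08, -0.38, 0], [0, 0, 0]], [[-0.08, -0.38, 0], [0, 0, 0]], [[-0.08, -0.38, 0], [0, 0, 0]], [[-0.07, -0.38, 0], [0, 0, 0]], [[0, 0, 0], [0, 0, 0]]]'

```text
time_s: 11.2
eef_pos: [0.4412, -0.0184, 0.2394]
orientation: [0.987, -0.161, -0.008, 0.0]
wrist_force: [-0.9, -1.2, -0.3]
grip_width: 0.139
```

Run:
```python
from h import *
plan([.4476,-.0231,.1085],-.32,1)
c=eyes.get_calibration("wrist"); im=eyes.grab_frame("wrist")[:,:,::-1]
cv2.imwrite("pics/w7.png",im); np.savez("w7.npz",K=c["K"],origin=c["origin"],rotation=c["rotation"])
cv2.imwrite("pics/s7.png",eyes.grab_frame("scene")[:,:,::-1])
```

```text
at [ 0.4412 -0.0184  0.2394] t 11.2 yaw -0.324 F [-0.9 -1.2 -0.3] gw 0.139 | shift [0.096 0.019 1.307] turn [ 0.0011  0.0051 -0.0013]
```

View pics/w7.png

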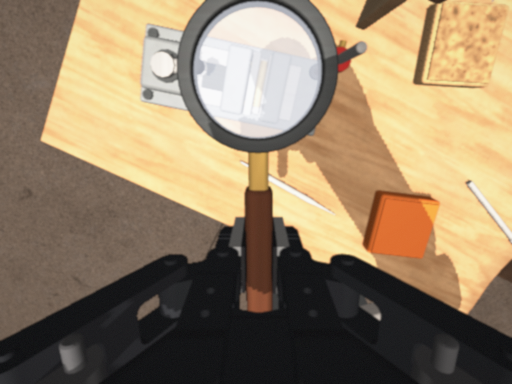

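View pics/s7.png

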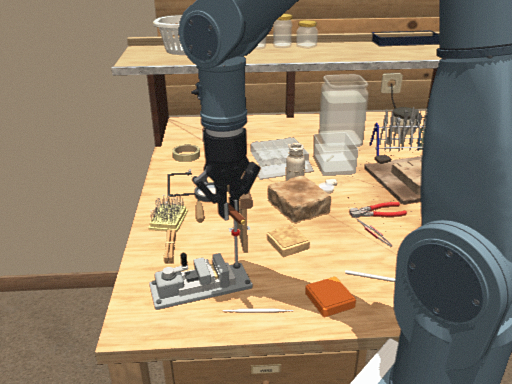

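The loupe is held straight. The stick shows through the lens at about (260,80), and the vise and bystanders look undisturbed. Next I'll descend.

Call:
send_rows --moves '[[[0.06, 0.015, 0.1], [0.001, 0.005, -0.001]], [[0.04, 0.01, 0.25], [0, 0, 0]], [[0, 0, 0.3], [0, 0, 0]], [[0, 0, 0.3], [0, 0, 0]], [[0, 0, 0.15], [0, 0, 0]]]'

```text
time_s: 11.8
eef_pos: [0.4489, -0.038, 0.1255]
orientation: [0.986, -0.168, 0.001, 0.003]
wrist_force: [-0.1, 0.6, -0.3]
grip_width: 0.138
```

Run:
```python
from h import *
plan([.4476,-.0231,.1085],-.32,1)
```

```text
at [ 0.4489 -0.038   0.1255] t 11.8 yaw -0.338 F [-0.1  0.6 -0.3] gw 0.138 | shift [-0.062 -0.138  0.169] turn [ 0.002  -0.0009 -0.0056]
```

Call:
send_rows --moves '[[[-0.05, -0.13, 0], [0.002, -0.001, -0.0056]], [[-0.01, -0.02, 0.08], [0, 0, 0]], [[0, 0, 0.07], [0, 0, 0]]]'

```text
time_s: 12.1
eef_pos: [0.4463, -0.0239, 0.1083]
orientation: [0.987, -0.161, -0.002, 0.001]
wrist_force: [-0.0, -0.2, -0.5]
grip_width: 0.135
```

Run:
```python
from h import *
plan([.4476,-.0231,.1085],-.32,1)
```

```text
at [ 0.4463 -0.0239  0.1083] t 12.1 yaw -0.324 F [-0.  -0.2 -0.5] gw 0.135 | shift [ 0.01  -0.012 -0.002] turn [ 0.0006  0.0013 -0.0012]
```

Close to the goal. I'll check with the cameras, comparing the lens with the collar and the stick.

Run:
```python
from h import *
c=eyes.get_calibration("wrist"); im=eyes.grab_frame("wrist")[:,:,::-1]
cv2.imwrite("pics/w8.png",im); np.savez("w8.npz",K=c["K"],origin=c["origin"],rotation=c["rotation"])
s=eyes.grab_frame("scene")[:,:,::-1]; t=eyes.grab_frame("top")[:,:,::-1]
cv2.imwrite("pics/s8.png",s);cv2.imwrite("pics/t8.png",t)
crop(s,140,160,290,310,5,"pics/s8c.png"); crop(t,140,160,240,240,7,"pics/t8c.png")
plan([.4476,-.0231,.1085],-.32,1)
```

```text
at [ 0.4464 -0.024   0.1086] t 12.25 yaw -0.324 F [ 0.7 -0.1 -0.3] gw 0.136 | shift [ 0.008 -0.012  0.001] turn [ 0.0006  0.0013 -0.0012]
```

View pics/w8.png

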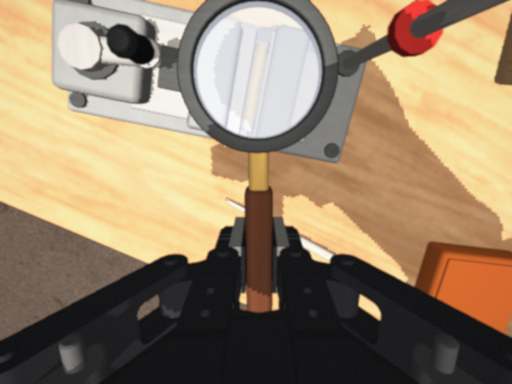

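View pics/s8c.png

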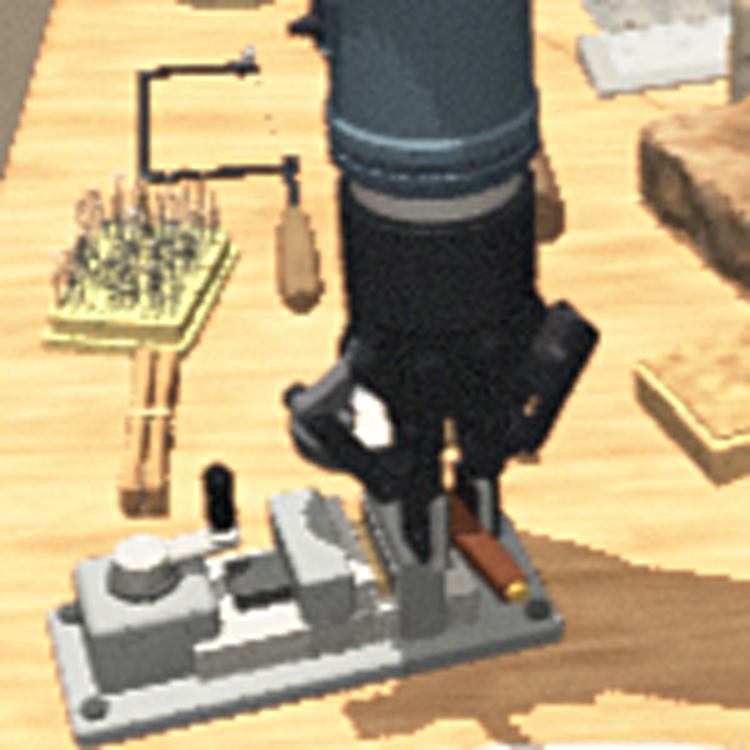

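View pics/t8c.png

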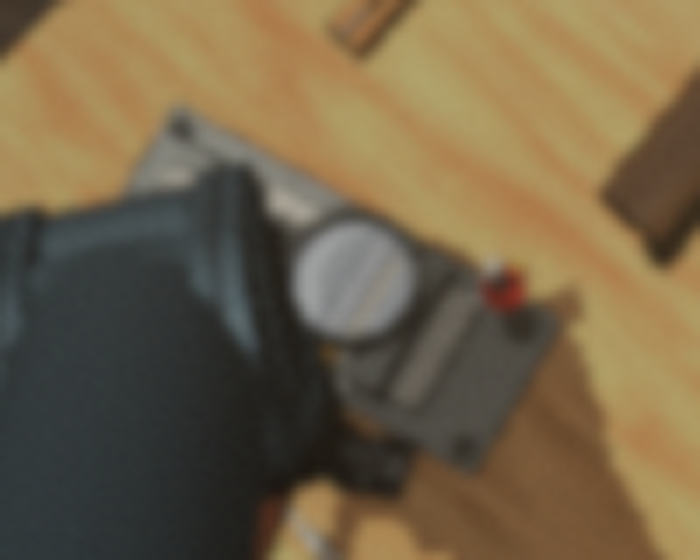

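Run:
```python
from h import *
T=eyes.get_calibration("top");S=eyes.get_calibration("scene")
def red(fn):
    im=cv2.imread(fn); b,g,r=[im[:,:,i].astype(int) for i in range(3)]
    m=((r>100)&(g<60)&(b<70)).astype(np.uint8); n,l,st,ce=cv2.connectedComponentsWithStats(m)
    return [(st[i,:4].tolist(),ce[i].round(1).tolist(),int(st[i,4])) for i in range(1,n) if st[i,4]>10]
for fn in ["w1","w4","w6","w7","w8","scene0"]: print(fn,red(f"pics/{fn}.png"))
def ring(fn,box):
    im=cv2.imread(fn); x0,y0,x1,y1=box; g=cv2.cvtColor(im[y0:y1,x0:x1],cv2.COLOR_BGR2GRAY); return im
W=dict(np.load("w8.npz"))
# lens disc bright interior in wrist/top
im=cv2.imread("pics/w8.png"); g=cv2.GaussianBlur(cv2.cvtColor(im,cv2.COLOR_BGR2GRAY),(3,3),0)
print("row125 prof",g[75,170:200].tolist(),g[75,315:345].tolist())
print("col prof",g[120:165,258].tolist())
L=onz(T,140+353/7-.43,160+280/7-.43,.113);print("lens from top",L)
o=bot.get_obs(); x=R.from_quat(o["orientation"]).apply([1,0,0]); print("lens from grip",o["eef_pos"]+.08*x)
```

```text
w1 [([384, 141, 19, 18], [391.1, 149.0], 211), ([411, 242, 49, 23], [431.7, 247.2], 124)]
w4 [([344, 152, 22, 20], [353.4, 160.8], 243), ([389, 254, 52, 11], [413.4, 259.0], 128)]
w6 [([490, 77, 11, 11], [494.8, 82.4], 39), ([502, 85, 10, 2], [507.1, 85.6], 17), ([475, 105, 37, 30], [490.2, 118.7], 190), ([77, 116, 14, 21], [84.0, 124.6], 123), ([412, 137, 9, 37], [415.9, 154.0], 48), ([207, 229, 12, 4], [212.6, 230.3], 38)]
w7 [([337, 48, 8, 7], [339.8, 50.1], 37), ([338, 60, 11, 12], [342.5, 65.6], 74), ([365, 192, 19, 55], [372.7, 216.7], 204), ([404, 195, 15, 2], [411.0, 195.6], 15)]
w8 [([425, 3, 10, 8], [429.0, 6.6], 50), ([394, 9, 39, 46], [409.3, 34.9], 933), ([415, 13, 8, 4], [418.5, 14.5], 12), ([425, 243, 87, 51], [460.9, 255.1], 671)]
scene0 [([371, 203, 28, 7], [382.9, 205.5], 50), ([373, 212, 33, 4], [388.4, 213.8], 72), ([232, 230, 8, 6], [235.2, 232.9], 27), ([306, 290, 18, 26], [314.2, 302.1], 57)]
row125 prof [121, 121, 121, 121, 121, 119, 110, 99, 99, 108, 116, 118, 119, 120, 121, 121, 122, 122, 120, 111, 91, 69, 69, 105, 151, 181, 202, 223, 237, 242] [231, 229, 222, 206, 187, 163, 124, 81, 55, 55, 65, 72, 75, 75, 74, 74, 73, 72, 71, 70, 68, 67, 75, 89, 93, 85, 73, 66, 64, 67]
col prof [221, 220, 219, 219, 219, 218, 218, 218, 218, 218, 219, 219, 220, 220, 221, 218, 206, 174, 125, 82, 66, 70, 76, 77, 76, 74, 74, 74, 73, 72, 69, 72, 92, 127, 155, 167, 169, 169, 168, 168, 168, 168, 168, 168, 168]
lens from top [ 0.52011965 -0.04754941  0.113     ]
lens from grip [ 0.52225519 -0.04943399  0.10822994]
```

Run:
```python
from h import *
T=eyes.get_calibration("top");S=eyes.get_calibration("scene")
W={k:dict(np.load(f"w{k}.npz")) for k in (1,4,6,8)}
s=(S,235.5,232.5); a=(W[1],393,149.5); b=(W[4],354.5,161.5); d=(W[8],415.5,28); e=(W[6],79.5,126)
for n,l in dict(sa=[s,a],sb=[s,b],sd=[s,d],se=[s,e],ad=[a,d],bd=[b,d],be=[b,e],ae=[a,e],all=[s,a,b,d,e]).items(): 
    x,r=tri(l); print(n,x.round(4),np.round(r,4))
x,r=tri([s,a,b,d,e]); print("TCP in scene/ collar check", proj(S,x))
plan([.4476,-.0231,.1085],-.32,1)
```

```text
sa [ 0.5161 -0.1152  0.1077] [0.0003 0.0003]
sb [ 0.5176 -0.1156  0.1063] [0.0006 0.0006]
sd [ 0.5177 -0.1163  0.1061] [0.0002 0.0002]
se [ 0.5167 -0.115   0.1075] [0.0003 0.0003]
ad [ 0.5173 -0.1136  0.1114] [0.0004 0.0004]
bd [ 0.518  -0.1151  0.1072] [0.0005 0.0005]
be [ 0.5176 -0.1146  0.1068] [0.0006 0.0006]
ae [ 0.5165 -0.1153  0.1086] [0.0003 0.0003]
all [ 0.5171 -0.1151  0.1075] [0.0006 0.0012 0.0013 0.0006 0.0004]
TCP in scene/ collar check [235.26521889 232.34329869]
at [ 0.4464 -0.024   0.1086] t 12.25 yaw -0.324 F [ 0.7 -0.1 -0.3] gw 0.136 | shift [ 0.008 -0.012  0.001] turn [ 0.0006  0.0013 -0.0012]
```

Run:
```python
from h import *
im=cv2.imread("pics/w8.png"); crop(im,360,0,512,90,5,"pics/w8c.png")
im=cv2.imread("pics/w4.png"); crop(im,320,130,400,200,8,"pics/w4e.png")
```

```text
(no output)
```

View pics/w8c.png

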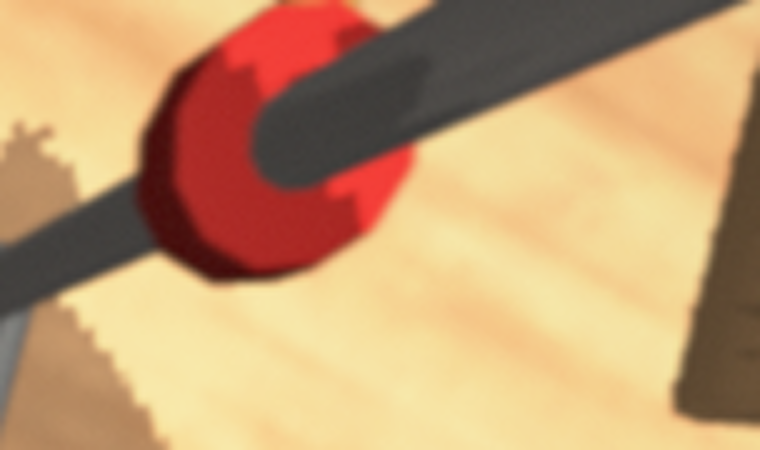

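View pics/w4e.png

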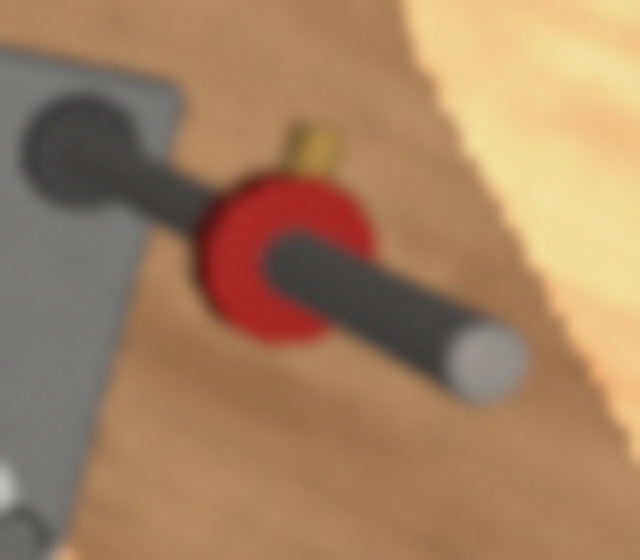

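Call:
send_rows --moves '[[[0.01, -0.01, 0.01], [0.0005, 0, -0.001]]]'

```text
time_s: 12.35
eef_pos: [0.4481, -0.0235, 0.108]
orientation: [0.987, -0.16, -0.002, -0.0]
wrist_force: [0.5, -0.3, -1.0]
grip_width: 0.142
```

Run:
```python
from h import *
im=eyes.grab_frame("wrist")[:,:,::-1]; cv2.imwrite("pics/w9.png",im)
eyes.grab_frame("top")
o=bot.get_obs(); r=R.from_quat(o["orientation"]); x=r.apply([1,0,0]); print("lens",o["eef_pos"]+.08*x+[0,0,.0014],"tilt",np.arccos(-r.apply([0,0,1])[2]),"dq",abs(o["dq"]).max(),o["wrist_force"])
plan([.4476,-.0231,.1085],-.32,1)
```

```text
lens [ 0.52416503 -0.04863441  0.10910116] tilt 0.003093609254807094 dq 0.004049236655031396 [ 0.30999556  0.8998582  -0.34129338]
at [ 0.4482 -0.0234  0.1079] t 12.45 yaw -0.32 F [ 0.3  0.9 -0.3] gw 0.137 | shift [-0.007 -0.001 -0.005] turn [-0.      0.001  -0.0002]
```

View pics/w9.png

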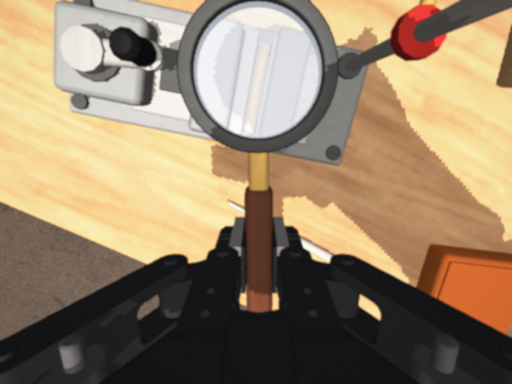

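The loupe is at the goal and still, held clear of the vise. The stick is centred under the lens at about (257,90), so I'm handing in.

Run:
```python
from plant import bot
print(bot.job_done()); o=bot.get_obs(); print(o["time_s"],o["eef_pos"])
```

```text
the job is handed in; nothing more can be done
None
the job is handed in; nothing more can be done
```

I clamped the stick with the crank, lifted the loupe by its handle and handed the job in while holding it level over the stick. It took about 12.5 s of the 54 s allowed, and no verdict was reported.

- **Clamp:** The crank ended at 4.60 rad by the path of the gripper and about 4.54 rad by camera. By the figures you gave, that is roughly 11–13 N of grip. I could not measure the force itself, but the wrist view shows the stick pressed between the pad and the fixed jaw.
- **Lens over the stick:** From the grip position, the lens centre was at (0.524, -0.049, 0.109) m. I put the stick at (0.5235, -0.048) m, the mean of a camera measurement and a value worked out from the vise, which differed by about 2 mm. The top camera, just before the last millimetre of correction, put the lens about 3 mm from the stick; the limit is 12 mm.
- **Height:** The collar measured about 0.1075 m, with the separate camera pairs spread from 0.106 to 0.111 m. That puts the lens about 1.5 mm above it, and the limit is 8 mm.
- **Level and still:** Tool tilt was 0.003 rad, joint speeds were near zero, and the wrist force was under about 1 N.
- **Clearances:** The last wrist view shows the loupe clear of the vise and post collar. The bystanding tools I could see in the last scene and wrist views had not moved; I did not measure their positions.

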